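# Load a dressing head into a cue-tip machine and index its turret

## Robot

A 6-joint arm with a two-finger parallel gripper is mounted at the origin on the work surface. World frame = base frame: x ahead of the robot, y to its left, z up, the work surface at z = 0. Lengths are in m, angles in rad, forces in N, time in s.
With the tool pointing down it reaches from about 0.275 to 0.85 m from the base axis. Payload 5.2 kg.
Tool frame: the origin (TCP) lies at the very end of the fingers, on their centre line; the grasp point (between the pads) lies 19 mm behind it; z points along the fingers, y is the line along which they close (so a half turn about z gives the same grasp; the last joint's range is limited). The gripper opens to 85 mm and grips with 20 to 120 N. Pads are 22 mm wide; open, the fingers measure 114 mm over their backs; the gripper's body (76 mm by 85 mm) begins 54 mm behind the grasp point. The pads swing forward as they close: fully open they stand 13 mm farther back than shut.
Start: joints at [0.95, 0.259, 1.535, -0, 1.348, -0.203], TCP at [0.223, 0.503, 0.231] pointing down, gripper open.
Joint ranges: [-3.14, 3.14], [-0.91, 2.08], [0.19, 2.58], [-1.22, 4.36], [0.22, 2.71], [-3.12, 3.12]. Speed limits (rad/s): [2.57, 2.57, 3.14, 3.14, 3.14, 3.14].

## Interface

Orientations are given as a unit quaternion [w, x, y, z].
In Python, from plant import telemetry, imaging, job, finder gives the robot as it stands.
- The arm moves only by the shell command python3 -m inch 'ROWS'. ROWS is a JSON object of lists of equal length, an entry for each row: "linear": the shift along the tool's x, y, z in mm, a list of three; "angular": the turn, a rotation vector about the tool's x, y, z in rad, a list of three; "claw": the finger opening in mm, from 0 to 85.4. A call has 1 to 8 rows; each row shifts and turns the commanded pose from where the row before left it, along the tool's axes as they then stand; what a row does not reach is not made up. A row lasts 1/10 s, in which the tool goes at most 50 mm and 8.59 degrees, less where a joint would pass 70% of its speed; a pose out of reach is approached as far as the arm can. A call with a gripper value outside its range is refused whole. The fingers move at their own pace and stop on an object; the grip force is fixed at half the most. Time passes only in rows, so rows that do not move let the fingers close. It gives the time, the measured TCP pose, the force, the opening and the grip force at its end, in the units of the state.
- telemetry.sense(): the state, without advancing time (a new reading comes with each control period).
- imaging.read_camera(name): name is "scene" or "top"; returns the picture (420x560x3 uint8, red, green, blue); there is no depth.
- imaging.camera_info(name): a dict with "fx", "fy", "cx", "cy" (pixels), "k1" (the pictures are not rectified: a ray, as slopes to the right and down, at radius r is drawn at 1 + k1 r^2 times it, then the intrinsics apply), "view" (4x4, takes a point from world to camera coordinates). Camera axes: x right, y up, looking along -z (the intrinsics and any distortion apply to the point x, -y, -z); pixel columns grow to the right and rows downward; lengths in m; the calibration is good to about 2 mm. A picture is of the moment at which its call begins. camera_info takes no time and is no camera call.
- job.finish_job(): hands the job in; it is judged then, once.
Trained networks look in the newest picture that a camera, given by its name, has taken for a name from the list of things; names that differ only in an ending like _2 or _b are one class to them, and where a whole thing is asked for, a point or a joint stands for the part that bears it (a point fixed in the world has none). Each returns a list of dicts, best first, with "p" (0 to 1); they miss things now and then, are a little off and sometimes report something else, mostly with a low value. They report only what shows in the picture. A call takes as long as a camera call. They do not tell look-alikes from the thing itself.
- finder.cut_out(label, camera): "mask" (420x560 bool, what is visible of it) and "extent" ([left, top, width, height] in pixels, round what is visible of it).
The state is a dict: "time": time; "joint_pos": joint angles; "qd": joint speeds; "tau": joint torques, N m; "tool_pos": TCP position; "tool_rot": TCP orientation; "ft_force": force on the tool from outside, world axes, zero at the start; "moment": the same for the moment, N m; "grip_width": opening from 0.0 (shut) to 1.0 (fully open); "gripper_force": force on a finger pad.
Only numpy, scipy, OpenCV 4.12 (cv2) and the standard library are available. Lean on these libraries where they do the work, as an engineer would, in place of code of your own. Each camera call takes 0.05 s, during which the arm holds its last target. There are 200 camera calls.

## Task

Fit the loose flat-gripped dressing head upright into the one empty pocket of the cue-tip machine: with gentle downward pressure, twist it until the sprung drive key in the pocket drops into the slot under the head, so that it stays fully home when you let go. Then turn the turret by its centre knob exactly one click clockwise (seen from above), so that the new head clicks in by the cue rest, and let go. Never force the head, and leave everything else where it stands.

Things in the scene. Friction and masses are not known exactly. Their poses are not given: they have to be found in the camera images.
- head: Loose dressing head, 62 mm tall, about 150 g. Origin: centre of its underside, z up. Bottom 9 mm: spigot, 36 mm diameter, slotted. 9 to 30 mm up: aluminium round body, tapering out to 40 mm diameter at 12 mm. 30 to 62 mm up: black grip, 36 mm along x, 24 mm along y: its two flats face +y and -y, parallel to the slot. Starts upright on the bench at any yaw.
- slot (a point): Middle of the head's underside, axes as the head's. A straight slot 7 mm wide and 9 mm deep runs right across the underside along x. A half turn makes no difference. When it comes within about 6 degrees of the drive key, the key springs up into it and its push on the head is gone; turned more than 6 degrees past it, the head jams hard against the key.
- machine: Cue-tip machine, fixed: round grey housing, 256 mm diameter, 45 mm high, a six-cup turret on it. Origin: centre of its underside, on the turret's axis. A dark steel tongue on its -x side (within 0.3 rad of towards the robot, reaching 160 mm from the axis) marks the loading place. Black motor box, 50 mm high, on the +x side.
- rest (a point): Fork of the cue rest, a fixed steel post 141 mm high, 158 mm from the turret's axis, 60 degrees clockwise (seen from above) from the loading place. The turret's other five cups, 60 degrees apart, hold fixed round heads, tops up to 117 mm above the bench.
- pocket (a point): Centre of the floor of the empty pocket, 53 mm above the bench, 85 mm from the turret's axis, at the loading place; turns with the turret. x points from the pocket to the turret's axis, z up. The pocket is 44 mm in diameter, 22 mm deep, its cup 56 mm outside. The head's underside rests on this floor, a rubber seat giving 2 mm at 9 N, when home.
- key_top (a point): Top of the drive key when free, 7 mm above the pocket's floor, at its middle. The key is a steel bar 28 mm long, 4 mm wide, giving way downwards on a spring: 4 N at first touch, 8 N pressed to the floor. Its angle about the vertical is fixed but NOT measured (this point has the pocket's axes): its length lies up to 0.95 rad either side of x. With the key outside its slot, a head let go rises 7 mm.
- carousel (a joint): Turret angle in rad, 0 at the start (a click). Positive is anticlockwise seen from above; clicks are 1.047 (60 degrees) apart, so one click clockwise is -1.047. A sprung detent holds each click: some 0.25 N m to leave one, 0.3 N m to climb into the next; it draws the turret in from about 0.06 rad. In between, the turret stays where left.
- knob (a point): Grip point of the turret's knob, on the turret's axis, 105 mm above the bench; turns with the turret. The knob is a black bar 50 mm long along x, 16 mm thick along y, from 83 to 123 mm above the bench.
- burnisher: Bystander: wooden burnisher, a turned piece 42 mm in diameter and 70 mm tall with a narrow waist, standing. Origin: centre of its underside.
- chalk: Bystander: block of cue chalk, 24 mm on each side. Origin: centre of its underside.
- polish: Bystander: white bottle, 48 mm in diameter, 120 mm tall, standing. Origin: centre of its underside.
- brush: Bystander: brush lying on the bench, about 200 mm long. Origin on its underside.
- tips: Bystander: small jar, 52 mm in diameter, 50 mm tall. Origin: centre of its underside.
- weight: Bystander: plain brass cylinder, 36 mm in diameter, 45 mm tall. Origin: centre of its underside.
Not all that is in view belongs to the job. Of the things that look like the head, take the one that is farthest from the robot's base at the start.

How it is judged:
By the outcome, as a careful person would: the job done as asked, in the order asked, and still so for the second after the job is handed in, with the robot touching nothing.
It also fails if it takes over 67 s, if anything falls off the work surface, if the arm or the gripper's body presses on something with over 40 N, if the wrist force passes 120 N, or if a joint passes its speed limit or range.

## Working session

There is one attempt and no reset: what is moved stays moved. The work goes in short steps, Python scripts to look and compute and a shell command to move; the robot and the scene stay as the last step left them, time stands still between calls to the robot, and variables do not carry over. Pictures are saved under pics/ and viewed, at most 10 in all, crops included, and the job is handed in when it is done.

```bash
mkdir -p pics; ls; python3 - <<'E'
from plant import telemetry, imaging, finder
import cv2,numpy as np
for c in("scene","top"):
    im=imaging.read_camera(c); cv2.imwrite(f"pics/{c}0.png",cv2.cvtColor(im,cv2.COLOR_RGB2BGR))
    i=imaging.camera_info(c); print(c,i)
    for l in("head","machine","knob","burnisher"):
        try:
            print(l,[(round(d["p"],2),d["extent"]) for d in finder.cut_out(l,c)])
        except Exception as e: print(l,e)
s=telemetry.sense(); print(s)
E
```

```text
pics
scene {'fx': 405.25495807882095, 'fy': 405.25495807882095, 'cx': 279.0409917887763, 'cy': 215.12159746991057, 'k1': 0.008082116613664682, 'view': array([[ 0.49203525,  0.87031081, -0.02145699, -0.26389618],
       [-0.57637295,  0.34412949,  0.74119438,  0.20699563],
       [ 0.65245347, -0.35232654,  0.67094745, -1.39968216],
       [ 0.        ,  0.        ,  0.        ,  1.        ]])}
head [(0.97, [161.6, 290.7, 19.7, 28.0]), (0.73, [151.3, 231.4, 16.6, 22.8]), (0.72, [122.1, 246.5, 21.0, 24.3])]
machine [(0.55, [235.0, 185.6, 124.6, 140.2])]
knob [(0.63, [235.4, 211.4, 103.8, 88.4])]
burnisher [(0.93, [166.1, 244.8, 18.0, 30.5]), (0.63, [367.7, 147.5, 19.3, 39.2]), (0.47, [382.4, 205.8, 66.7, 11.0]), (0.18, [118.5, 278.4, 14.2, 16.9])]
top {'fx': 537.0969951899352, 'fy': 537.0969951899352, 'cx': 293.7427427381559, 'cy': 214.0591884663615, 'k1': -0.046089672080879905, 'view': array([[ 0.01409153, -0.99965538, -0.02214819,  0.0389268 ],
       [ 0.99757655,  0.01254595,  0.06843703, -0.55022367],
       [-0.06813558, -0.0230589 ,  0.99740956, -1.56862841],
       [ 0.        
[... 317 characters left out ...]
7, 12.2])]
{'time': 0.5, 'joint_pos': array([ 9.50212988e-01,  2.58599351e-01,  1.53502603e+00, -1.86530319e-05,
        1.34799139e+00, -2.02831880e-01]), 'qd': array([-0.00029046, -0.001492  , -0.00062759, -0.00038076, -0.00111657,
       -0.0003237 ]), 'tau': array([-1.65554484e-03, -4.45528221e+01, -2.90649641e+01, -3.30482453e-04,
        2.05171244e-03, -3.80665722e-05]), 'tool_pos': array([0.2231351 , 0.50269614, 0.23129962]), 'tool_rot': array([ 3.51051113e-06,  2.07358181e-01,  9.78265089e-01, -1.46905413e-05]), 'ft_force': array([ 0.0962866 ,  0.23851807, -0.60124561]), 'moment': array([ 0.02486253,  0.02435658, -0.01421248]), 'gripper_force': 0.0, 'grip_width': 0.9971327630162832}
```

```bash
python3 - <<'E'
import cv2
a=cv2.imread("pics/scene0.png")[130:340,90:460]; cv2.imwrite("pics/s1.png",cv2.resize(a,(792,450),interpolation=cv2.INTER_CUBIC))
a=cv2.imread("pics/top0.png")[120:320,240:480]; cv2.imwrite("pics/t1.png",cv2.resize(a,(720,600),interpolation=cv2.INTER_CUBIC))
E
```

```text
(no output)
```

View pics/s1.png

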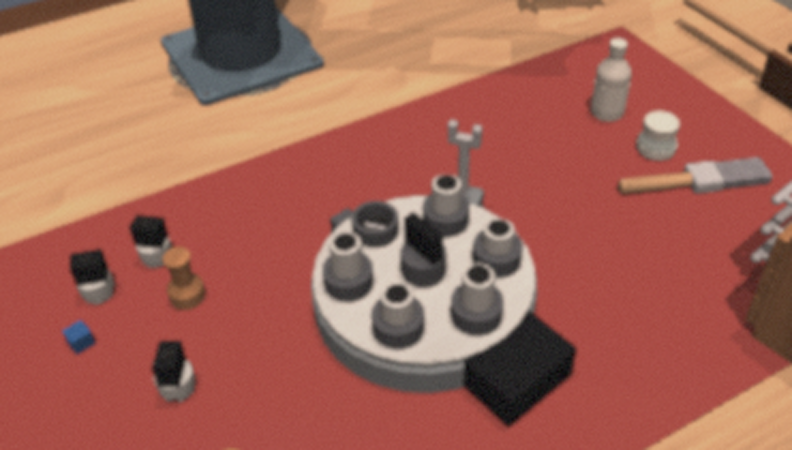

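View pics/t1.png

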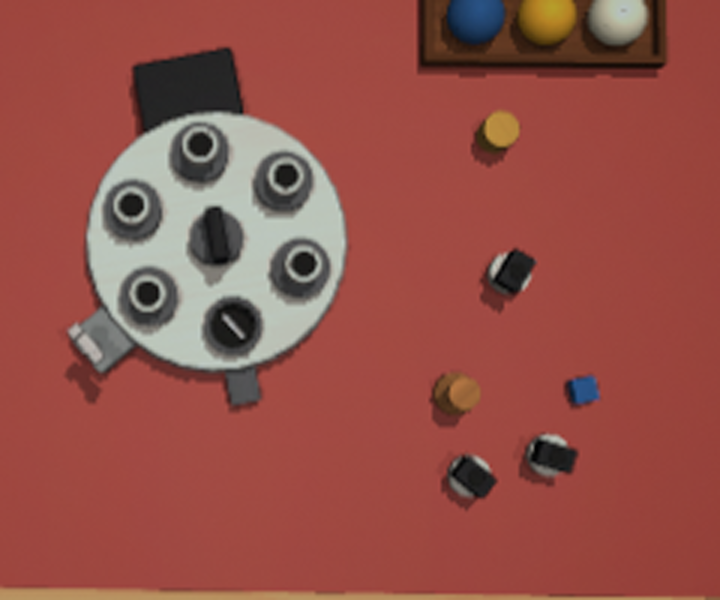

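The top view shows the target head (farthest) at about (412,210) full-frame, with its look-alikes at (397,279) and (423,272). The turret is centred near (311,199). The empty pocket is at (317,228), and its bright key bar runs from (314,224) to (321,233). In the scene view the head is at about (171,304).

```bash
cat > h.py <<'E'
import numpy as np,cv2
from plant import imaging
from scipy.optimize import least_squares,minimize
I={c:imaging.camera_info(c) for c in("scene","top")}
def proj(P,c):
    i=I[c];P=np.atleast_2d(P);q=P@i["view"][:3,:3].T+i["view"][:3,3]
    s=np.c_[q[:,0],-q[:,1]]/-q[:,2:];s=s*(1+i["k1"]*(s**2).sum(1,keepdims=True))
    return s*[i["fx"],i["fy"]]+[i["cx"],i["cy"]]
def unproj(uv,z,c):
    return least_squares(lambda p:proj([p[0],p[1],z],c)[0]-uv,[.5,0],x_scale=.1).x
def box(x,y,th,lx,ly,z0,z1):
    c,s=np.cos(th),np.sin(th)
    return np.array([[x+c*a-s*b,y+s*a+c*b,z] for a in(-lx/2,lx/2) for b in(-ly/2,ly/2) for z in(z0,z1)])
S=8
def hullmask(P,c,roi):
    u,v,w,h=roi;p=(proj(P,c)-[u,v]+.5)*S-.5
    m=np.zeros((h*S,w*S),np.uint8);cv2.fillConvexPoly(m,cv2.convexHull(np.round(p*16).astype(np.int32)),1,shift=4)
    return cv2.resize(m.astype(np.float32),(w,h),interpolation=cv2.INTER_AREA)
def crop(im,roi):
    u,v,w,h=roi;return im[v:v+h,u:u+w]
def fitbox(ims,rois,x0,dims,zr,thr=(25,75)):
    D={c:np.clip((thr[1]-crop(ims[c],rois[c]).max(2).astype(float))/(thr[1]-thr[0]),0,1) for c in rois}
    f=lambda q:sum(((cv2.GaussianBlur(hullmask(box(q[0]/1e3,q[1]/1e3,q[2],*dims,*zr),c,rois[c]),(0,0),.6)-D[c])**2).sum() for c in rois)
    best=None
    for t in np.arange(0,np.pi,np.pi/8):
        r=minimize(f,[x0[0]*1e3,x0[1]*1e3,t],method="Nelder-Mead",options=dict(initial_simplex=[[x0[0]*1e3+a,x0[1]*1e3+b,t+d] for a,b,d in((0,0,0),(5,0,0),(0,5,0),(0,0,.3))]))
        if best is None or r.fun<best.fun:best=r
    return best
E
python3 - <<'E'
from h import *
ims={c:cv2.imread(f"pics/{c}0.png")[...,::-1] for c in I}
x0=unproj((412,210),.06,"top");print("guess",x0,proj([*x0,.045],"scene"))
for rs in({"top":(396,196,34,28)},{"scene":(155,286,32,26)},{"top":(396,196,34,28),"scene":(155,286,32,26)}):
    r=fitbox(ims,rs,x0,(.036,.024),(.030,.062));print("head",r.x,r.fun)
for uv in((397,279),(423,272)): print("other",unproj(uv,.05,"top"))
# holes, top view
pts=[(200,146),(286,176),(303,264),(148,294),(131,206)]
H=[]
for a,b in pts:
    u,v=240+a/3,120+b/3;y0,x0_=int(v)-6,int(u)-6
    g=ims["top"][y0:y0+13,x0_:x0_+13].max(2).astype(float)
    yy,xx=np.mgrid[-6:7,-6:7];w=np.clip(90-g,0,None)*((xx**2+yy**2)<26)
    H.append((x0_+6+(w*xx).sum()/w.sum(),y0+6+(w*yy).sum()/w.sum()))
H=np.array(H)
off=np.array([3,2,1,5,4])  # placeholder ordering, solved below
def mod(q,z):
    return [[q[0]-.085*np.cos(q[2]+k*np.pi/3),q[1]-.085*np.sin(q[2]+k*np.pi/3),z] for k in(3,2,1,-1,-2)]
for z in(.112,.117):
  for sg in(1,):
    r=least_squares(lambda q:(proj(mod(q,z),"top")-H).ravel(),[.62,0,-.1],x_scale=[.01,.01,.1]);print("machine",z,r.x,r.cost,np.round(r.fun,1))
q=r.x
# white disc
for c,roi in(("top",(255,145,110,110)),("scene",(225,210,125,110))):
    im=crop(ims[c],roi).astype(int);m=((im.min(2)>120)).astype(np.uint8)
    ct=max(cv2.findContours(m,0,1)[0],key=len)[:,0]+np.array(roi[:2])
    hp=cv2.convexHull(ct)[:,0].astype(float)
    e=cv2.fitEllipse(hp.astype(np.float32));print(c,e, [ (z,unproj(e[0],z,c).round(4)) for z in(.045,.05)])
ex=np.array([np.cos(q[2]),np.sin(q[2])]);pk=q[:2]-.085*ex;print("pocket",pk,"rim px",proj([*pk,.075],"top"),"key px",proj([*pk,.060],"top"))
# key direction
u,v=proj([*pk,.06],"top")[0];y0,x0_=int(v)-7,int(u)-7
print(ims["top"][y0:y0+16,x0_:x0_+16].max(2))
E
```

```text
guess [ 0.56284367 -0.2944866 ] [[168.78717476 298.82175661]]
head [ 562.90392341 -292.59732544    2.55360647] 12.022726801191162
head [ 563.38699384 -294.7911074     2.90594877] 64.16829420530787
head [ 563.33991003 -294.01852077    2.83787776] 85.02805361966253
other [ 0.36448973 -0.25347266]
other [ 0.3854576  -0.32806251]
machine 0.112 [ 0.58994212 -0.00625511  0.20142667] 0.13375764913070426 [-0.   0.2  0.1 -0.2  0.   0.1  0.   0.2 -0.2 -0.3]
machine 0.117 [ 0.58939082 -0.00621258  0.2014284 ] 0.20774976985932958 [-0.   0.1  0.2 -0.3  0.1  0.2 -0.1  0.3 -0.3 -0.3]
top ((311.7333679199219, 199.78451538085938), (85.44441986083984, 85.83141326904297), 92.92945098876953) [(0.045, array([ 0.5902, -0.0061])), (0.05, array([ 0.5897, -0.0061]))]
scene ((288.3075256347656, 258.794677734375), (81.22147369384766, 104.6845932006836), 84.3210220336914) [(0.045, array([ 0.5958, -0.0068])), (0.05, array([ 0.5997, -0.0091]))]
pocket [ 0.50610937 -0.02321845] rim px [[317.50781497 228.29522951]] key px [[317.39299041 228.51451689]]
[[164 124  88  77  55  40  38  25  29  34  48  66  75  86 149 18
[... 308 characters left out ...]
  29  29  29  26  16  18  66]
 [ 41  27  28  28  28 104 156 122  58  28  29  29  30  19  23  53]
 [ 43  26  29  28  28  28 129 165 107  45  29  28  28  23  30  53]
 [ 43  27  27  28  27  27  27 134 148  99  44  27  28  26  27  59]
 [ 48  27  28  28  26  28  27  25 129 148  94  40  28  26  40  69]
 [ 61  35  27  27  28  29  29  24  34 135 146  77  28  27  49  74]
 [ 74  45  28  27  27  28  28  28  28  54 131  78  28  30  54  76]
 [ 78  66  41  30  27  27  28  27  28  23  22  27  35  54  75  80]
 [ 80  78  67  47  29  27  28  27  27  27  28  36  60  75  76 124]
 [100  78  79  72  60  44  34  30  37  39  52  64  76  82  86 166]
 [122 105  80  71  78  69  63  61  65  65  75  74  71 100 142 185]]
```

```bash
R='[-31,-29,0]'; cat > go.py <<'E'
import sys,numpy as np
from plant import telemetry
from scipy.spatial.transform import Rotation as Ro
s=telemetry.sense();R=Ro.from_quat(s["tool_rot"],scalar_first=True).as_matrix()
psi=np.arctan2(R[1,1],R[0,1])
print("t",round(s["time"],2),"tcp",(s["tool_pos"]*1e3).round(1),"psi",psi.round(3),"tilt",R[2,:2].round(4),"q6",s["joint_pos"][5].round(2),"F",s["ft_force"].round(1),"M",s["moment"].round(2),"w",round(s["grip_width"]*85.4,1),"gf",round(s["gripper_force"],1))
if len(sys.argv)>4:
    t=np.array(list(map(float,sys.argv[1:4])));dp=(float(sys.argv[4])-psi+np.pi/2)%np.pi-np.pi/2
    print("tool shift mm",(R.T@(t-s["tool_pos"]*1e3)).round(1),"rotz",(-dp).round(3))
E
python3 -m inch '{"linear":[[-10,-9,0],[-20,-19,0],[-31,-29,0],[-31,-29,0],[-31,-29,0],[-31,-29,0],[-31,-29,0],[-31,-29,0]],"angular":[[0,0,0],[0,0,0],[0,0,0],[0,0,0],[0,0,0],[0,0,0],[0,0,0],[0,0,0]],"claw":[85,85,85,85,85,85,85,85]}'
python3 go.py 562.9 -292.6 150 0.983
python3 - <<'E'
from h import *
im=cv2.imread("pics/top0.png").max(2).astype(float);w=im[223:234,313:323].copy();w[w<60]=0;w[0,5:]=0
yy,xx=np.mgrid[223:234,313:323];p=np.c_[xx.ravel(),yy.ravel()].astype(float);w=w.ravel()
# drop anything off-line
m=np.average(p,axis=0,weights=w);C=np.cov(p.T,aweights=w);l,V=np.linalg.eigh(C);d=V[:,1]
a=unproj(m-5*d,.06,"top");b=unproj(m+5*d,.06,"top");print("key mid",(a+b)/2,"ang",np.arctan2(*(b-a)[::-1])%np.pi,l**.5)
E
```

```text
time: 1.3
tool_pos: [0.3387, 0.2282, 0.2315]
tool_rot: [0.0, 0.207, 0.978, 0.0]
ft_force: [0.9, -0.0, 0.9]
grip_width: 0.996
gripper_force: 0.0
t 1.3 tcp [338.7 228.2 231.5] psi 1.153 tilt [-0.0007  0.0002] q6 -0.83 F [ 0.9 -0.   0.9] M [-0.02  0.01  0.  ] w 85.1 gf 0.0
tool shift mm [-416.1 -385.1   81.7] rotz 0.17
key mid [ 0.50690911 -0.02286387] ang 0.7548581908963445 [0.58597905 3.03298005]
```

```bash

python3 -m inch '{"linear":[[-31,-29,0],[-31,-29,0],[-31,-29,0],[-31,-29,0],[-31,-29,0],[-31,-29,0],[-31,-29,0],[-31,-29,0]],"angular":[[0,0,0],[0,0,0],[0,0,0],[0,0,0],[0,0,0],[0,0,0],[0,0,0],[0,0,0]],"claw":[85,85,85,85,85,85,85,85]}' >/dev/null
python3 -m inch '{"linear":[[-31,-29,0],[-31,-29,0],[-31,-29,0],[-31,-29,0],[-20,-20,0],[-10,-10,0],[0,0,0],[0,0,0]],"angular":[[0,0,0],[0,0,0],[0,0,0],[0,0,0],[0,0,0],[0,0,0.1],[0,0,0.07],[0,0,0]],"claw":[85,85,85,85,85,85,85,85]}' >/dev/null
python3 go.py 562.9 -292.6 100 0.983
```

```text
t 2.9 tcp [ 551.8 -279.2  230.9] psi 0.981 tilt [ 0.0009 -0.0002] q6 -1.63 F [0.4 0.3 0.3] M [ 0.02  0.01 -0.02] w 85.2 gf 0.0
tool shift mm [-16.8  -4.9 130.9] rotz -0.002
```

```bash

python3 -m inch '{"linear":[[-10,-3,20],[-6.8,-1.9,40],[0,0,40],[0,0,40],[0,0,30],[0,0,18],[0,0,9],[0,0,0]],"angular":[[0,0,0],[0,0,0],[0,0,0],[0,0,0],[0,0,0],[0,0,0],[0,0,0],[0,0,0]],"claw":[85,85,85,85,85,85,70,60]}' >/dev/null
python3 go.py 562.9 -292.6 34 0.983
python3 - <<'E'
from h import *
im=imaging.read_camera("scene")[...,::-1][230:350,110:240];cv2.imwrite("pics/g1.png",cv2.resize(im,None,fx=4,fy=4,interpolation=cv2.INTER_CUBIC))
E
```

```text
t 3.7 tcp [ 563.  -291.    33.4] psi 0.984 tilt [0.0023 0.    ] q6 -1.64 F [0.2 0.6 0.6] M [-0.02  0.02 -0.01] w 60.2 gf 0.0
tool shift mm [-0.8 -1.4 -0.6] rotz 0.001
```

View pics/g1.png

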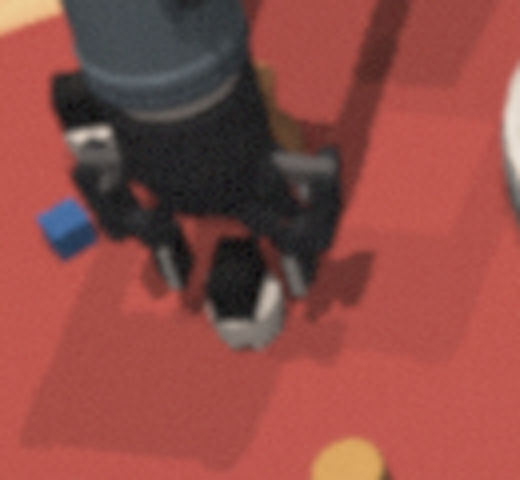

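The head sits between the fingers, with its black grip near crop (240,265) and the tips at (180,285) and (290,290). Closing on it.

```bash

python3 -m inch '{"linear":[[-0.8,0,0],[0,0,0],[0,0,0],[0,0,0],[0,0,0],[0,0,0],[0,0,0],[0,0,0]],"angular":[[0,0,0],[0,0,0],[0,0,0],[0,0,0],[0,0,0],[0,0,0],[0,0,0],[0,0,0]],"claw":[40,30,20,15,15,15,15,15]}' >/dev/null; python3 go.py
python3 -m inch '{"linear":[[0,0,-5],[0,0,-10],[0,0,-20],[0,0,-30],[0,0,-30],[0,0,-20],[0,0,-10],[0,0,0]],"angular":[[0,0,0],[0,0,0],[0,0,0],[0,0,0],[0,0,0],[0,0,0],[0,0,0],[0,0,0]],"claw":[15,15,15,15,15,15,15,15]}' >/dev/null
python3 go.py 506.5 -23.0 170 2.07
```

```text
t 4.55 tcp [ 565.4 -292.6   35.9] psi 0.983 tilt [-0.0026 -0.0002] q6 -1.64 F [-0.7  0.3  6. ] M [ 0.13  0.05 -0.02] w 23.2 gf 59.3
t 5.35 tcp [ 565.2 -292.4  161.1] psi 0.983 tilt [-0.0031 -0.0002] q6 -1.64 F [-0.6 -0.4 -1.4] M [ 0.02  0.02 -0.03] w 23.5 gf 58.9
tool shift mm [198.3 191.7  -9.5] rotz -1.087
```

```bash

python3 -m inch '{"linear":[[12,12,-10],[25,24,0],[30,30,0],[35,34,0],[35,34,0],[30,30,0],[20,18,0],[11,10,0]],"angular":[[0,0,0],[0,0,0],[0,0,0],[0,0,0],[0,0,0],[0,0,0],[0,0,0],[0,0,0]],"claw":[15,15,15,15,15,15,15,15]}' >/dev/null
python3 -m inch '{"linear":[[0,0,0],[0,0,0],[0,0,0],[0,0,0],[0,0,0],[0,0,0],[0,0,0],[0,0,0]],"angular":[[0,0,-0.14],[0,0,-0.14],[0,0,-0.14],[0,0,-0.14],[0,0,-0.14],[0,0,-0.14],[0,0,-0.14],[0,0,-0.107]],"claw":[15,15,15,15,15,15,15,15]}' >/dev/null
python3 -m inch '{"linear":[[0,0,0],[0,0,0]],"angular":[[0,0,0],[0,0,0]],"claw":[15,15]}' >/dev/null
python3 go.py 506.5 -23.0 135 2.07
python3 - <<'E'
from h import *
im=imaging.read_camera("scene")[...,::-1];cv2.imwrite("pics/scene2.png",im);imt=imaging.read_camera("top")[...,::-1];cv2.imwrite("pics/top2.png",imt)
a=cv2.resize(im[160:290,200:330],(520,520),interpolation=cv2.INTER_CUBIC);cv2.imwrite("pics/g2.png",a)
E
```

```text
t 7.15 tcp [506.  -22.6 168.9] psi 2.067 tilt [0.0008 0.0006] q6 -2.33 F [ 0.4 -0.7 -0.8] M [-0.02 -0.04  0.  ] w 22.8 gf 59.0
tool shift mm [-0.3 -0.6 33.9] rotz -0.003
```

View pics/g2.png

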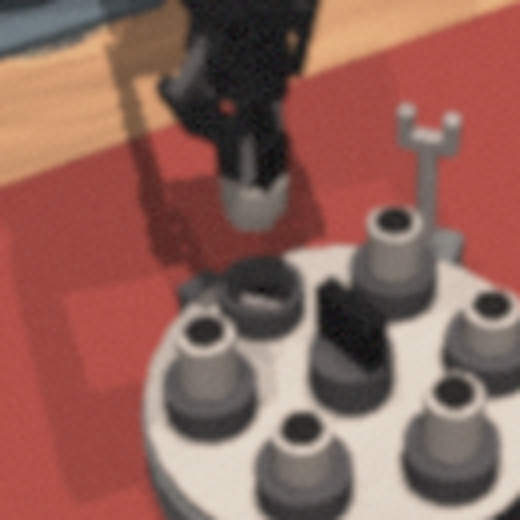

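```bash
python3 - <<'E'
from h import *
im=cv2.imread("pics/scene2.png").astype(int)
sat=im.max(2)-im.min(2)
for r in range(205,216): print(r,im[r,252:276,2].tolist(), )
print([ (r,sat[r,252:276].tolist()) for r in(207,210)])
for z in(.148,.153): print("tool axis",z,proj([.506,-.0226,z],"scene"))
d=1e-3;print("px/mm along tool x",proj([.506-.879e-3,-.0226-.477e-3,.15],"scene")-proj([.506,-.0226,.15],"scene"))
print("rim",proj([.5065,-.023,.075],"scene"))
for r in(231,233,235): print(r,im[r,250:280].max(1).tolist())
for r in (160+285//4,160+300//4,160+290//4): print(r,im[r,250:282,2].tolist(), im[r,250:282,1].tolist())
E
```

```text
205 [118, 113, 112, 104, 91, 85, 79, 75, 85, 92, 82, 55, 35, 22, 30, 42, 73, 114, 132, 126, 109, 103, 105, 104]
206 [117, 116, 111, 105, 100, 97, 97, 95, 100, 103, 90, 84, 67, 47, 41, 67, 101, 130, 132, 119, 103, 103, 103, 102]
207 [112, 114, 109, 106, 101, 102, 102, 109, 119, 125, 122, 126, 114, 95, 71, 93, 117, 131, 120, 107, 99, 102, 102, 104]
208 [113, 114, 113, 103, 100, 101, 102, 112, 134, 141, 146, 150, 141, 120, 107, 115, 125, 121, 111, 101, 101, 106, 107, 109]
209 [115, 115, 113, 106, 99, 100, 103, 114, 125, 137, 143, 143, 141, 132, 121, 119, 123, 114, 108, 102, 101, 106, 109, 111]
210 [113, 117, 111, 107, 99, 98, 106, 113, 121, 128, 130, 129, 127, 126, 125, 122, 118, 114, 104, 99, 100, 105, 110, 115]
211 [116, 113, 114, 108, 104, 100, 106, 115, 122, 124, 125, 126, 124, 120, 121, 119, 113, 112, 107, 104, 100, 105, 109, 113]
212 [116, 120, 115, 112, 107, 104, 107, 116, 117, 123, 122, 124, 124, 120, 121, 115, 114, 108, 103, 98, 102, 104, 105, 110]
213 [116, 117, 115, 115, 109, 105, 108, 110, 118, 117, 118, 119, 118, 119, 118, 114, 112, 106, 101, 99, 104, 99, 106, 110]
214 [115
[... 1162 characters left out ...]
62] [70, 58, 65, 71, 71, 67, 65, 48, 49, 45, 39, 41, 38, 40, 36, 37, 35, 40, 33, 38, 41, 46, 52, 63, 82, 115, 160, 184, 171, 129, 85, 57]
235 [122, 123, 120, 117, 99, 76, 79, 80, 70, 76, 103, 128, 144, 146, 144, 136, 124, 123, 115, 98, 80, 74, 79, 78, 69, 98, 162, 193, 166, 91, 31, 21] [112, 114, 111, 109, 91, 72, 76, 76, 65, 71, 95, 117, 132, 135, 133, 126, 115, 113, 106, 91, 72, 71, 76, 74, 66, 93, 150, 178, 154, 85, 29, 21]
232 [79, 85, 94, 93, 88, 79, 70, 52, 51, 48, 54, 57, 45, 42, 33, 20, 31, 36, 35, 38, 47, 45, 54, 72, 87, 119, 168, 193, 167, 99, 47, 39] [74, 80, 89, 86, 83, 77, 67, 50, 48, 45, 52, 53, 41, 38, 33, 17, 30, 31, 30, 38, 44, 42, 53, 68, 83, 113, 157, 179, 154, 91, 44, 36]
```

```bash
python3 - <<'E'
from h import *
pk=np.array([.5066,-.023]);out=[]
for c,(u,v,w,h) in(("scene",(235,205,60,60)),("top",(287,198,60,60))):
    im=cv2.imread(f"pics/{c}0.png")[v:v+h,u:u+w];k=6.6
    a=cv2.resize(im,(396,396),interpolation=cv2.INTER_CUBIC);a=cv2.convertScaleAbs(a,alpha=1.5)
    t=np.linspace(0,2*np.pi,60)
    def dr(P,col):
        p=((proj(P,c)-[u,v]+.5)*6.6-.5);cv2.polylines(a,[np.round(p*16).astype(np.int32)],False,col,1,shift=4)
    for R,z,col in((.028,.075,(0,255,0)),(.022,.075,(0,255,255))): dr(np.c_[pk[0]+R*np.cos(t),pk[1]+R*np.sin(t),t*0+z],col)
    dd=np.array([np.cos(.755),np.sin(.755)])*.014;dr(np.array([[*(pk-dd),.06],[*(pk+dd),.06]]),(255,0,255))
    out.append(a)
cv2.imwrite("pics/ov.png",np.hstack(out))
E
```

```text
(no output)
```

View pics/ov.png

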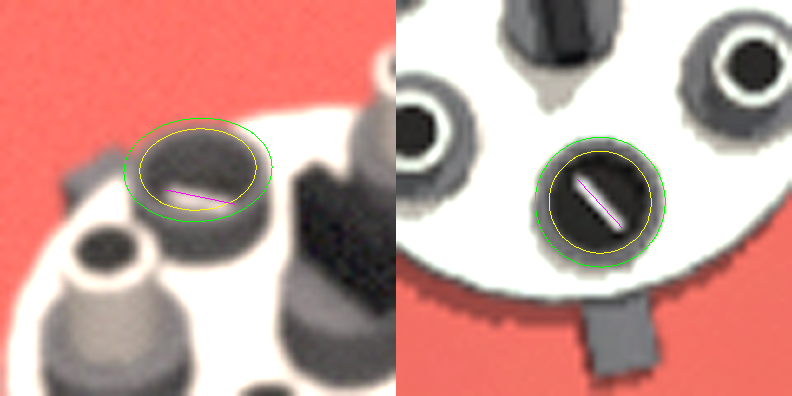

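Top overlay: the pocket and key models coincide with the image. The scene overlay is shifted about 1 px (2–3 mm). The held head is centred in the fingers, so I'm descending.

```bash
python3 go.py 507 -22.5 110 2.07
python3 -m inch '{"linear":[[-0.8,-0.5,15],[0,0,20],[0,0,15],[0,0,8],[0,0,2],[0,0,0]],"angular":[[0,0,0],[0,0,0],[0,0,0],[0,0,0],[0,0,0],[0,0,0]],"claw":[15,15,15,15,15,15]}' >/dev/null;python3 go.py 507 -22.5 100 2.07
python3 -m inch '{"linear":[[0,0,3],[0,0,3],[0,0,3],[0,0,0]],"angular":[[0,0,0],[0,0,0],[0,0,0],[0,0,0]],"claw":[15,15,15,15]}' >/dev/null;python3 go.py 507 -22.5 95 2.07
```

```text
t 7.25 tcp [506.1 -22.5 169.1] psi 2.068 tilt [0.0004 0.0004] q6 -2.33 F [ 0.2  1.1 -1.8] M [-0.01  0.02  0.05] w 22.9 gf 59.0
tool shift mm [-0.8 -0.4 59.1] rotz -0.002
t 7.85 tcp [507.4 -22.5 109.4] psi 2.07 tilt [ 0. -0.] q6 -2.33 F [-0.3  0.4 -0.7] M [-0.01 -0.02  0.05] w 22.6 gf 59.0
tool shift mm [0.3 0.2 9.4] rotz -0.0
t 8.25 tcp [507.  -22.4 100. ] psi 2.07 tilt [0.0004 0.0004] q6 -2.33 F [-0.2  0.3 -1.5] M [ 0.03 -0.06 -0.04] w 23.0 gf 59.0
tool shift mm [ 0.  -0.1  5. ] rotz -0.0
```

```bash

python3 -m inch '{"linear":[[0,0,2],[0,0,2],[0,0,0]],"angular":[[0,0,0],[0,0,0],[0,0,0]],"claw":[15,15,15]}' >/dev/null;python3 go.py
python3 -m inch '{"linear":[[0,0,2],[0,0,0],[0,0,0]],"angular":[[0,0,0],[0,0,0],[0,0,0]],"claw":[15,15,15]}' >/dev/null;python3 go.py
python3 -m inch '{"linear":[[0,0,2],[0,0,0],[0,0,0]],"angular":[[0,0,0],[0,0,0],[0,0,0]],"claw":[15,15,15]}' >/dev/null;python3 go.py
```

```text
t 8.55 tcp [507.  -22.4  96. ] psi 2.07 tilt [0.0004 0.0004] q6 -2.33 F [-0.8  0.7 -1.8] M [-0.    0.03 -0.01] w 23.1 gf 59.0
t 8.85 tcp [507.3 -22.5  94.6] psi 2.07 tilt [-0.0002 -0.0002] q6 -2.33 F [-0.4  0.1  2.9] M [ 0.01  0.3  -0.04] w 23.1 gf 59.5
t 9.15 tcp [507.4 -22.5  92.5] psi 2.07 tilt [-0.0003 -0.0003] q6 -2.33 F [0.  1.  4.4] M [ 0.04  0.2  -0.05] w 23.5 gf 59.7
```

```bash

python3 -m inch '{"linear":[[0,0,1.5],[0,0,0.5],[0,0,0]],"angular":[[0,0,0],[0,0,-0.04],[0,0,0]],"claw":[15,15,15]}' >/dev/null;python3 go.py
python3 -m inch '{"linear":[[0,0,0],[0,0,0]],"angular":[[0,0,-0.04],[0,0,0]],"claw":[15,15]}' >/dev/null;python3 go.py
python3 -m inch '{"linear":[[0,0,0],[0,0,0]],"angular":[[0,0,-0.04],[0,0,0]],"claw":[15,15]}' >/dev/null;python3 go.py
python3 -m inch '{"linear":[[0,0,0],[0,0,0]],"angular":[[0,0,-0.03],[0,0,0]],"claw":[15,15]}' >/dev/null;python3 go.py
```

```text
t 9.45 tcp [507.3 -22.5  90.4] psi 2.111 tilt [-0.0002 -0.0002] q6 -2.38 F [-0.8  0.6  5.9] M [0.03 0.29 0.03] w 23.1 gf 59.8
t 9.65 tcp [507.4 -22.6  90.4] psi 2.151 tilt [-0.0002 -0.0004] q6 -2.42 F [-1.4 -0.3  5.2] M [-0.06  0.27 -0.01] w 23.1 gf 59.9
t 9.85 tcp [507.4 -22.6  90.4] psi 2.191 tilt [-0.0002 -0.0005] q6 -2.46 F [-1.2  0.2  5.1] M [-0.08  0.31 -0.02] w 22.9 gf 59.9
t 10.05 tcp [507.3 -22.5  90.4] psi 2.22 tilt [-0.     -0.0002] q6 -2.48 F [-0.8  0.5  4.5] M [-0.04  0.27  0.01] w 23.6 gf 59.9
```

```bash

python3 -m inch '{"linear":[[0,0,0],[0,0,0]],"angular":[[0,0,-0.03],[0,0,0]],"claw":[15,15]}' >/dev/null;python3 go.py
python3 -m inch '{"linear":[[0,0,0],[0,0,0]],"angular":[[0,0,-0.03],[0,0,0]],"claw":[15,15]}' >/dev/null;python3 go.py
python3 -m inch '{"linear":[[0,0,0],[0,0,0]],"angular":[[0,0,-0.03],[0,0,0]],"claw":[15,15]}' >/dev/null;python3 go.py
```

```text
t 10.25 tcp [507.5 -22.8  90. ] psi 2.251 tilt [-0.0002 -0.0007] q6 -2.52 F [ 1.3 -1.7 -0.3] M [-0.31 -0.21 -0.02] w 23.2 gf 59.1
t 10.45 tcp [507.3 -22.6  90. ] psi 2.281 tilt [0.0002 0.0001] q6 -2.55 F [ 1.1 -0.9 -2.2] M [-0.22 -0.25  0.05] w 23.2 gf 59.0
t 10.65 tcp [507.1 -22.5  90.1] psi 2.311 tilt [0.0002 0.0002] q6 -2.58 F [ 0.2 -0.9 -1.2] M [-0.27 -0.12 -0.08] w 23.4 gf 58.9
```

The key dropped in at ψ≈2.25, where the push vanished. Now seating it gently on the floor.

```bash

python3 -m inch '{"linear":[[0,0,1],[0,0,0]],"angular":[[0,0,0],[0,0,0]],"claw":[15,15]}' >/dev/null;python3 go.py
python3 -m inch '{"linear":[[0,0,0.7],[0,0,0]],"angular":[[0,0,0],[0,0,0]],"claw":[15,15]}' >/dev/null;python3 go.py
python3 -m inch '{"linear":[[0,0,0.5],[0,0,0]],"angular":[[0,0,0],[0,0,0]],"claw":[15,15]}' >/dev/null;python3 go.py
```

```text
t 10.85 tcp [507.2 -22.4  89.2] psi 2.31 tilt [-0.0001  0.0001] q6 -2.57 F [ 0.5 -0.4 -1.5] M [-0.17 -0.19  0.01] w 23.0 gf 59.0
t 11.05 tcp [507.3 -22.4  88.8] psi 2.31 tilt [-0.0001 -0.0001] q6 -2.57 F [ 0.2 -0.5  1.5] M [-0.05 -0.02 -0.03] w 23.1 gf 59.6
t 11.25 tcp [507.3 -22.5  88.4] psi 2.31 tilt [-0.0002 -0.0002] q6 -2.57 F [-0.8 -0.5  3.6] M [0.   0.12 0.06] w 23.3 gf 59.7
```

```bash

python3 -m inch '{"linear":[[0,0,0],[0,0,0],[0,0,0],[0,0,0]],"angular":[[0,0,0],[0,0,0],[0,0,0],[0,0,0]],"claw":[28,34,42,42]}' >/dev/null;python3 go.py
python3 -m inch '{"linear":[[0,0,-5],[0,0,-12],[0,0,-20],[0,0,-20],[0,0,-20],[0,0,-10],[0,0,0]],"angular":[[0,0,0],[0,0,0],[0,0,0],[0,0,0],[0,0,0],[0,0,0],[0,0,0]],"claw":[42,42,42,42,42,42,42]}' >/dev/null
python3 go.py 589.7 -6.2 155 1.772
python3 - <<'E'
from h import *
im=imaging.read_camera("scene")[...,::-1];cv2.imwrite("pics/scene3.png",im)
a=cv2.resize(im[160:290,200:330],(520,520),interpolation=cv2.INTER_CUBIC);cv2.imwrite("pics/g3.png",a)
E
```

```text
t 11.65 tcp [507.1 -22.4  87.9] psi 2.31 tilt [0.0001 0.0003] q6 -2.57 F [0.8 0.3 0.1] M [ 0.01 -0.01  0.02] w 41.7 gf 0.0
t 12.35 tcp [508.4 -22.8 177.2] psi 2.31 tilt [-0.0022 -0.0035] q6 -2.57 F [ 0.2  0.6 -0.7] M [0.06 0.04 0.04] w 42.1 gf 0.0
tool shift mm [-71.2 -42.5  22.5] rotz 0.538
```

View pics/g3.png

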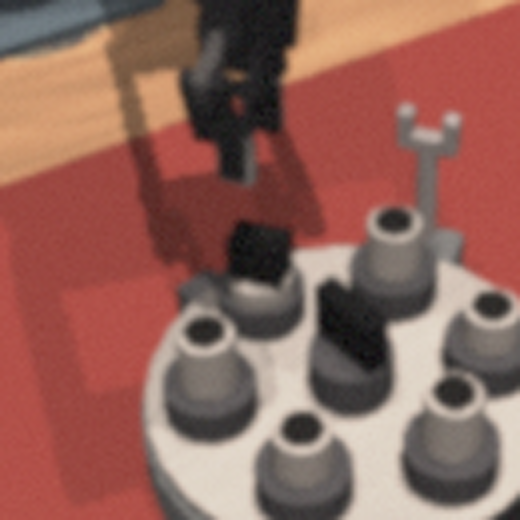

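The head sits down in its cup at crop (262,265), with its collar in the pocket. Next is the knob.

```bash
python3 - <<'E'
from h import *
print([(z,((proj([.5072,-.0227,z],"scene")[0]-[200,160]+.5)*4).round(0)) for z in(.115,.122)])
E
python3 -m inch '{"linear":[[-15,-9,0],[-25,-15,0],[-20,-12,0],[-11.5,-7,0],[0,0,0],[0,0,0],[0,0,0],[0,0,0]],"angular":[[0,0,0],[0,0,0],[0,0,0],[0,0,0],[0,0,0.14],[0,0,0.14],[0,0,0.14],[0,0,0.118]],"claw":[42,42,42,42,42,42,42,42]}' >/dev/null
python3 -m inch '{"linear":[[0,0,0],[0,0,0]],"angular":[[0,0,0],[0,0,0]],"claw":[42,42]}' >/dev/null
python3 go.py 590.2 -5.8 88 1.772
```

```text
[(0.115, array([258., 236.])), (0.122, array([257., 227.]))]
t 13.4 tcp [588.5  -6.  174.1] psi 1.775 tilt [0.0017 0.0007] q6 -1.97 F [-0.9 -0.6 -0. ] M [0.02 0.03 0.01] w 42.4 gf 0.0
tool shift mm [-1.8 -0.2 86.1] rotz 0.003
```

```bash

python3 -m inch '{"linear":[[-0.9,0,16],[-0.8,-0.3,25],[0,0,25],[0,0,14],[0,0,6],[0,0,0]],"angular":[[0,0,0],[0,0,0],[0,0,0],[0,0,0],[0,0,0],[0,0,0]],"claw":[42,42,42,42,42,42]}' >/dev/null; python3 go.py 590.2 -5.8 88 1.772
python3 -m inch '{"linear":[[0,0,0],[0,0,0],[0,0,0],[0,0,0],[0,0,0],[0,0,0]],"angular":[[0,0,0],[0,0,0],[0,0,0],[0,0,0],[0,0,0],[0,0,0]],"claw":[28,18,8,8,8,8]}' >/dev/null; python3 go.py 590.2 -5.8 88 1.772
```

```text
t 14.0 tcp [590.4  -6.   88.5] psi 1.773 tilt [0.0013 0.0005] q6 -1.97 F [ 0.3  0.  -0.1] M [ 0.   -0.02 -0.  ] w 41.8 gf 0.0
tool shift mm [0.2 0.2 0.5] rotz 0.001
t 14.6 tcp [591.7  -6.5  90.5] psi 1.772 tilt [-0.0023 -0.0013] q6 -1.97 F [-0.5 -1.3  6.4] M [-0.14  0.04 -0.11] w 15.3 gf 60.1
tool shift mm [1.3 1.  2.5] rotz -0.0
```

```bash

python3 -m inch '{"linear":[[0,0,-1.5],[0,0,0],[0,0,0],[0,0,0],[0,0,0],[0,0,0],[0,0,0]],"angular":[[0,0,0],[0,0,0.05],[0,0,0.08],[0,0,0.1],[0,0,0.1],[0,0,0.1],[0,0,0]],"claw":[8,8,8,8,8,8,8]}' >/dev/null; python3 go.py 590.2 -5.8 88 0.725
python3 -m inch '{"linear":[[0,0,0],[0,0,0],[0,0,0],[0,0,0],[0,0,0],[0,0,0],[0,0,0],[0,0,0]],"angular":[[0,0,0.1],[0,0,0.1],[0,0,0.1],[0,0,0.1],[0,0,0.1],[0,0,0.08],[0,0,0.035],[0,0,0]],"claw":[8,8,8,8,8,8,8,8]}' >/dev/null; python3 go.py 590.2 -5.8 88 0.725
python3 - <<'E'
from h import *
cv2.imwrite("pics/scene4.png",imaging.read_camera("scene")[...,::-1])
E
```

```text
t 15.3 tcp [591.6  -6.   90.5] psi 1.341 tilt [-0.0017  0.0004] q6 -1.54 F [ 5.1 -0.6 -4.9] M [-0.06 -0.8  -0.1 ] w 15.1 gf 60.0
tool shift mm [ 1.5 -0.1  2.5] rotz 0.616
t 16.1 tcp [592.   -5.5  90.6] psi 0.729 tilt [-0.001   0.0024] q6 -0.93 F [ 6.6  1.6 -3.8] M [ 0.04 -0.82 -0.24] w 15.2 gf 60.1
tool shift mm [ 1.  -1.6  2.5] rotz 0.004
```

```bash

python3 -m inch '{"linear":[[0,0,0],[0,0,0]],"angular":[[0,0,0.005],[0,0,0]],"claw":[8,8]}' >/dev/null; python3 go.py
python3 -m inch '{"linear":[[0,0,0],[0,0,0],[0,0,0],[0,0,0]],"angular":[[0,0,0],[0,0,0],[0,0,0],[0,0,0]],"claw":[20,32,42,42]}' >/dev/null; python3 go.py
python3 -m inch '{"linear":[[0,0,-5],[0,0,-20],[0,0,-30],[0,0,-30],[0,0,-30],[0,0,-20],[0,0,0]],"angular":[[0,0,0],[0,0,0],[0,0,0],[0,0,0],[0,0,0],[0,0,0],[0,0,0]],"claw":[42,42,42,42,42,42,42]}' >/dev/null; python3 go.py 350 -150 225 0.725
```

```text
t 16.35 tcp [592.   -5.5  90.5] psi 0.725 tilt [-0.001   0.0023] q6 -0.92 F [ 6.4  1.8 -4.5] M [ 0.05 -0.86 -0.17] w 15.1 gf 60.0
t 16.75 tcp [590.5  -6.   90.7] psi 0.723 tilt [ 0.0003 -0.0003] q6 -0.92 F [-0.9  0.1 -0.6] M [0.02 0.02 0.02] w 42.1 gf 0.0
t 17.45 tcp [592.6  -6.4 229.8] psi 0.722 tilt [-0.0058  0.0044] q6 -0.92 F [ 0.6 -0.6 -0.5] M [-0.02  0.02 -0.  ] w 42.1 gf 0.0
tool shift mm [  52.6 -277.     3.2] rotz -0.003
```

```bash

python3 -m inch '{"linear":[[4,-20,0],[8,-45,0],[9,-48,0],[9,-48,0],[9,-48,0],[8,-40,0],[4,-20,0],[0,0,0]],"angular":[[0,0,0],[0,0,0],[0,0,0],[0,0,0],[0,0,0],[0,0,0],[0,0,0],[0,0,0]],"claw":[42,42,42,42,42,42,42,42]}' >/dev/null; python3 go.py
python3 - <<'E'
from h import *
t=imaging.read_camera("top")[...,::-1].copy();s=imaging.read_camera("scene")[...,::-1]
cv2.imwrite("pics/top5.png",t)
H=[]
def mod(q,z): return np.array([[q[0]-.085*np.cos(q[2]+k*np.pi/3),q[1]-.085*np.sin(q[2]+k*np.pi/3),z] for k in(3,2,1,-1,-2)])
q=np.array([.5897,-.0062,.2014-np.pi/3]);P=proj(mod(q,.115),"top")
for u,v in P:
    u,v=int(round(u)),int(round(v));g=t[v-6:v+7,u-6:u+7].max(2).astype(float);yy,xx=np.mgrid[-6:7,-6:7];w=np.clip(90-g,0,None)*((xx**2+yy**2)<26)
    H.append((u+(w*xx).sum()/w.sum(),v+(w*yy).sum()/w.sum()))
r=least_squares(lambda q:(proj(mod(q,.115),"top")-H).ravel(),q,x_scale=[.01,.01,.1]);print(r.x,r.cost,"turn",r.x[2]-.2014)
a=cv2.resize(t[130:330,250:450],(400,400),interpolation=cv2.INTER_CUBIC);b=cv2.resize(s[170:330,200:360],(400,400),interpolation=cv2.INTER_CUBIC)
cv2.imwrite("pics/f.png",np.hstack([a,b]))
E
```

```text
t 18.25 tcp [ 352.9 -146.   225. ] psi 0.719 tilt [ 0.0012 -0.0008] q6 -1.4 F [ 0.8 -0.1 -0.2] M [-0.03 -0.04 -0.05] w 41.9 gf 0.0
[ 0.58971838 -0.00612878 -0.84716958] 0.24354557888806416 turn -1.0485695830081239
```

View pics/f.png

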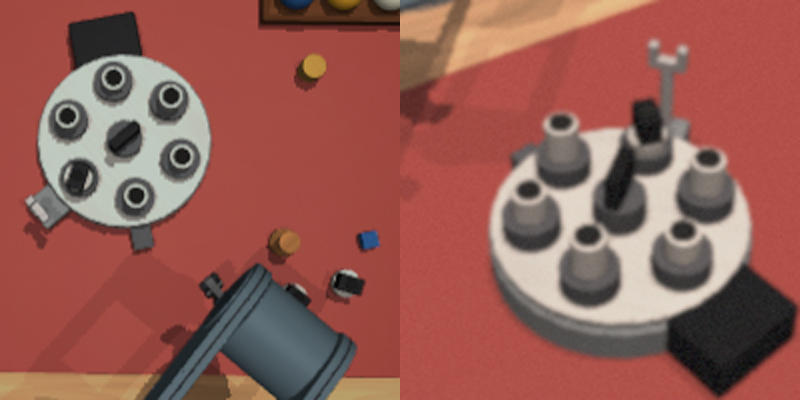

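The turret has turned -1.049 rad. The new head stands by the rest at (78,178), and the other things are where they were.

```bash
python3 -c "
from plant import job
print(job.finish_job())"
```

```text
the job is handed in; nothing more can be done
None
```

I fitted the farthest head into the empty pocket until the drive key dropped into its slot, then turned the turret one click clockwise (measured 1.049 rad) so the head stands at the cue rest; I let go and handed the job in at about 18 s on the robot clock.

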